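# Fit the keyed roller on the hoop-rolling machine

## Robot

A 7-joint arm with a two-finger parallel gripper is mounted at the origin on the work surface. World frame = base frame: x ahead of the robot, y to its left, z up, the work surface at z = 0. Lengths are in m, angles in rad, forces in N, time in s.
With the tool pointing down it reaches from about 0.425 to 0.925 m from the base axis. Payload 6.8 kg.
Tool frame: the origin (TCP) lies on the mounting face of the last link; the fingertips stand 182 mm ahead of it and the grasp point (between the pads) lies 163 mm ahead of it; z points along the fingers, y is the line along which they close (so a half turn about z gives the same grasp; the last joint's range is limited). The gripper opens to 88 mm and grips with 3 to 60 N. Pads are 20 mm wide; open, the fingers measure 115 mm over their backs; the gripper's body (75 mm by 178 mm) begins 61 mm behind the grasp point.
Start: joints at [1.002, 0.477, 0.022, 1.555, -0.011, 1.109, -0.083], TCP at [0.3, -0.605, 0.405] pointing down, gripper open.
Joint ranges: [-2.96, 2.96], [-0.34, 2.1], [-1.41, 1.46], [0.24, 2.44], [-1.37, 4.51], [0.17, 1.92], [-2.96, 2.96]. Speed limits (rad/s): [2.39, 2.39, 3.14, 3.14, 3.14, 3.14, 3.14].

## Interface

Orientations are given as a rotation vector (axis times angle).
In Python, from workcell import * gives the robot as it stands.
- The arm moves only by the shell command python3 -m inch 'ROWS' [OPENING] [FORCE]. ROWS is JSON, a list of rows, each a list of 4 numbers: the shift along the world's x, y, z in m, then the turn about the world's z in rad. In form: [[tx, ty, tz, yaw], ...]. A call has exactly 8 rows; each row shifts and turns the commanded pose from where the row before left it; what a row does not reach is not made up. A row lasts 1/10 s, in which the tool goes at most 50 mm and 8.59 degrees, less where a joint would pass 70% of its speed; a pose out of reach is approached as far as the arm can. A call is refused whole if a number of a shift passes 0.05 or a number of a turn 0.15, either way. A call with a gripper value outside its range is refused whole. OPENING is the finger opening in m, from 0 to 0.0878, set as the call begins (- or left out, the last holds). The fingers move at their own pace and stop on an object; FORCE is the grip in N (left out, the last holds). Time passes only in rows, so rows that do not move let the fingers close, or fill a call up. It gives the time, the measured TCP pose, the force, the opening and the grip force at its end, in the units of the state.
- sense(): the state, without advancing time (a new reading comes with each control period).
- camera(name): name is "scene" or "top" or "wrist"; returns the picture (420x560x3 uint8, blue, green, red); there is no depth.
- camera_model(name): a dict with "fx", "fy", "cx", "cy" (pixels), "D" ([k1, k2, p1, p2, k3] as OpenCV has them; the pictures are not rectified), "xyz" and "attitude" of the camera in the world. Camera axes: x right, y down, z forward; pixel columns grow to the right and rows downward; lengths in m; the calibration is good to about 2 mm. A picture is of the moment at which its call begins: read the wrist's pose just before it. camera_model takes no time and is no camera call; for the wrist camera it gives the pose at the moment of the call.
- job_done(): hands the job in; it is judged then, once.
The state is a dict: "time": time; "joints": joint angles; "dq": joint speeds; "effort": joint torques, N m; "tool_pos": TCP position; "eef_rot": TCP orientation; "contact_force": force on the tool from outside, world axes, zero at the start; "wrist_torque": the same for the moment, N m; "width": finger opening in m; "grip_force": force on a finger pad.
Only numpy, scipy, OpenCV 4.12 (cv2) and the standard library are available. Lean on these libraries where they do the work, as an engineer would, in place of code of your own. Each camera call takes 0.05 s, during which the arm holds its last target. There are 200 camera calls.

## Task

Fit the loose aluminium roller with the hexagonal hub, hub upward, on the bare upright shaft of the hoop-rolling machine: lower it over the shaft, turn it until its keyway drops over the shaft's key, let it down gently and leave it fully home on the shoulder, released. Feel your way and do not force it or bear hard on the machine, and leave the things lying around it on the bench where they are.

Things in the scene. Friction and masses are not known exactly. Their poses are not given: they have to be found in the camera images.
- roller_center (a point): The roller to fit: plain aluminium, loose on the bench, hub upward, 56 mm tall, 0.25 to 0.42 kg. Point on its axis, 28 mm above its underside; z up its axis. Its lower 20 mm is a round rolling face 68 mm in diameter; above it a hexagonal hub, 42 mm across flats, reaches to the top and is the part to grip. Flats face the roller's +x and every 60 degrees from there.
- roller_top (a point): Centre of the mouth of the roller's bore, at the top of its hub, 56 mm above its underside; axes as roller_center. The round bore, 24 mm in diameter, runs right through, with a keyway 9.5 mm wide along its whole length, out to 18 mm from the axis, towards the roller's +x.
- shaft_seat (a point): Centre of the shoulder on which the roller's underside must rest, on the axis of the machine's bare shaft, 92 mm above the bench; axes of the machine's housing, not of the key. A steel key 7 mm wide, out to 16 mm from the axis, stands along the shaft from the shoulder to 26 mm above it: a roller not lined up rests on its top. Over the key the roller has about 0.08 rad of play either way.
- shaft_tip (a point): Centre of the top of the bare steel shaft, 76 mm above the shoulder; axes as shaft_seat. The shaft is 22 mm in diameter, its last 10 mm tapered to 12 mm. It is held by its gearing (turns only above 2 N m) at an unknown angle: the key points anywhere within 0.85 rad either side of this frame's +x.
- machine: The hoop-rolling machine, bolted to the bench: green housing 180 x 220 mm, 82 mm high, origin on the bench under the bare shaft's axis, x towards its motor. Two fitted steel roller wheels, 68 mm in diameter, stand at x = 70, y = 55 and -55 mm, their tops at 112 mm and their small nuts at 120 mm above the bench.
- idler: Bystander: a spare steel roller with a round hub and no bore, 68 mm in diameter, 34 mm tall; origin under its centre.
- tin: Bystander: an upright steel tin 70 mm in diameter, 90 mm tall; origin under its centre.
- bung: Bystander: a wooden cask bung, 42 mm in diameter at the top, 35 mm tall; origin under its centre.
- wrench: Bystander: a spanner lying flat on the robot's side of the machine, along its own x, about 15 mm thick.
Not all that is in view belongs to the job. Leave any pink or yellow look-alike of the part that bears roller_center alone.

How it is judged:
On the way:
1. the roller is over the shaft, hub up, but not yet home (horizontal distance between roller_center and shaft_seat below 0.004 m and angle between roller_center's own z axis and vertical below 0.1 rad and z of roller_center in the frame of shaft_seat between 0.034 and 0.095 m), for 0.2 s.
At the end, for the whole second after the job is handed in: The roller is on the shaft with its keyway over the key, home on the shoulder: its centre 28 mm above the shoulder (25 to 30.5 mm), within 3 mm of the shaft's axis and within 0.05 rad of upright, and released (horizontal distance between roller_center and shaft_seat below 0.003 m and z of roller_center in the frame of shaft_seat between 0.025 and 0.0305 m and angle between the z axis of roller_center and the z axis of shaft_seat, either way round below 0.05 rad); the robot touches nothing.
It fails at once if anything bears on the machine, its shaft or key with more than 45 N (contact force between machine and anything else above 45 N).
It fails at once if the spare roller, tin, bung or spanner is moved more than 30 mm (distance of any of idler, tin, bung, wrench from where it was at the start of the episode above 0.03 m).
It also fails if it takes over 64 s, if anything falls off the work surface, if the arm or the gripper's body presses on something with over 40 N, if the wrist force passes 120 N, or if a joint passes its speed limit or range.

## Working session

There is one attempt and no reset: what is moved stays moved. The work goes in short steps, Python scripts to look and compute and a shell command to move; the robot and the scene stay as the last step left them, time stands still between calls to the robot, and variables do not carry over. Pictures are saved under pics/ and viewed, at most 10 in all, crops included, and the job is handed in when it is done.

```bash
mkdir -p pics; ls; python3 - <<'E'
from workcell import *
import cv2
s=sense();print({k:s[k] for k in('time','tool_pos','eef_rot','width','contact_force')})
for n in("top","scene"):
    cv2.imwrite(f"pics/{n}0.png",camera(n)); m=camera_model(n); print(n,m)
E
```

```text
pics
{'time': 0.0, 'tool_pos': array([ 0.30005493, -0.60433632,  0.40369845]), 'eef_rot': array([-3.05687420e+00, -7.17125313e-01,  7.82376410e-04]), 'width': 0.08773700676791085, 'contact_force': array([-0.46388062,  0.33658712, -0.36194665])}
top {'fx': 430.53057214188334, 'fy': 430.53057214188334, 'cx': 274.2959042183917, 'cy': 208.284514104426, 'D': array([-0.13552551,  0.        ,  0.        ,  0.        ,  0.        ]), 'xyz': array([0.45280367, 0.10628605, 0.99270145]), 'attitude': array([-2.14821471,  2.16747137, -0.10805303])}
scene {'fx': 399.364737121528, 'fy': 399.364737121528, 'cx': 282.18256354544076, 'cy': 212.32796084971386, 'D': array([0.01121094, 0.        , 0.        , 0.        , 0.        ]), 'xyz': array([1.10611577, 0.42424324, 0.56810958]), 'attitude': array([-1.23946354, -2.09264567,  1.11590562])}
```

View pics/top0.png

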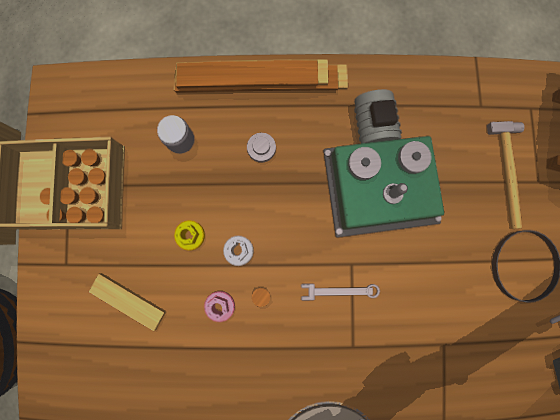

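View pics/scene0.png

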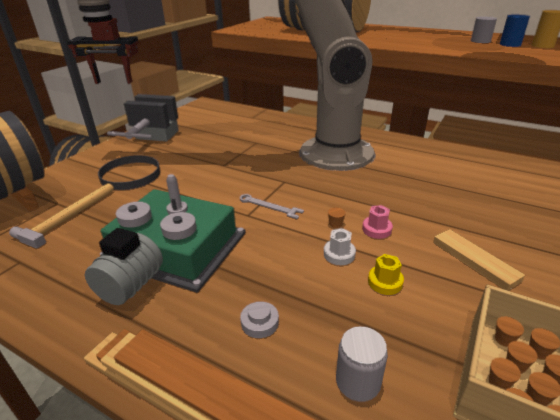

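The top view shows the aluminium roller at about (238,250), with the pink one at (219,306) and the yellow one at (189,235). The shaft runs from its base at (392,194) to its tip at (403,187). I'll enlarge both areas.

```bash
cat > h.py <<'E'
from workcell import *
import cv2, numpy as np
from scipy.spatial.transform import Rotation as R
def px2w(m,pts,z):
    K=np.array([[m['fx'],0,m['cx']],[0,m['fy'],m['cy']],[0,0,1]])
    n=cv2.undistortPoints(np.array(pts,float).reshape(-1,1,2),K,m['D']).reshape(-1,2)
    d=np.c_[n,np.ones(len(n))]@R.from_rotvec(m['attitude']).as_matrix().T
    z=np.broadcast_to(z,len(n))
    return m['xyz']+d*((z-m['xyz'][2])/d[:,2])[:,None]
def w2px(m,P):
    K=np.array([[m['fx'],0,m['cx']],[0,m['fy'],m['cy']],[0,0,1]])
    Rm=R.from_rotvec(m['attitude']).as_matrix().T
    return cv2.projectPoints(np.array(P,float).reshape(-1,3),cv2.Rodrigues(Rm)[0],-Rm@m['xyz'],K,m['D'])[0].reshape(-1,2)
E
python3 - <<'E'
from h import *
i=cv2.imread("pics/top0.png")
a=cv2.resize(i[220:280,208:268],(0,0),fx=6.5,fy=6.5,interpolation=cv2.INTER_CUBIC)
b=cv2.resize(i[165:225,365:425],(0,0),fx=6.5,fy=6.5,interpolation=cv2.INTER_CUBIC)
cv2.imwrite("pics/crop0.png",np.hstack([a,b]))
m=camera_model("top")
print(px2w(m,[(238,250),(403,187),(392,194),(189,235),(219,306),(261,297),(340,292)],[.056,.168,.092,.056,.056,.035,.015]))
E
```

```text
[[ 0.46799257  0.19693474  0.056     ]
 [ 0.58529507 -0.13613802  0.168     ]
 [ 0.58257377 -0.13389213  0.092     ]
 [ 0.5013084   0.30483587  0.056     ]
 [ 0.34738447  0.23839646  0.056     ]
 [ 0.36456266  0.14844125  0.035     ]
 [ 0.37204735 -0.02854092  0.015     ]]
```

View pics/crop0.png

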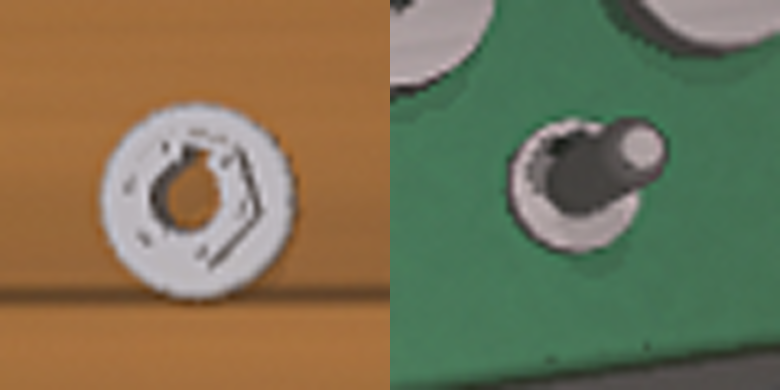

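The roller's keyway points image-up and slightly right. The shaft's key isn't clear from above. I'll move towards the shaft so the wrist camera can see it on the way to the roller.

```bash
python3 -m inch '[[0.03,0.039,0,0],[0.03,0.039,0,0],[0.03,0.039,0,0],[0.03,0.039,0,0],[0.03,0.039,0,0],[0.03,0.039,0,0],[0.03,0.039,0,0],[0,0,0,0]]'
python3 - <<'E'
from h import *
s=sense();print(s['tool_pos'],s['joints'])
m=camera_model("wrist");cv2.imwrite("pics/w1.png",camera("wrist"));print(m)
T=R.from_rotvec(s['eef_rot']);print(T.inv().apply(m['xyz']-s['tool_pos']), (T.inv()*R.from_rotvec(m['attitude'])).as_rotvec())
print(w2px(m,[[.585,-.135,.168],[.583,-.134,.092],[.468,.197,.056]]))
E
```

```text
time: 0.9
tool_pos: [0.515, -0.3239, 0.4044]
eef_rot: [-3.051, -0.735, -0.005]
contact_force: [0.6, 0.6, -0.2]
width: 0.088
grip_force: 0.0
[ 0.5150243  -0.32386949  0.40437323] [ 0.53481093  0.37144215 -0.09688896  1.71643241  0.0349448   1.05541588
 -0.67055214]
{'fx': 365.6208222655583, 'fy': 365.6208222655583, 'cx': 276.103334117489, 'cy': 210.8829125610127, 'D': array([-0.0770184,  0.       ,  0.       ,  0.       ,  0.       ]), 'xyz': array([ 0.58303448, -0.28956806,  0.38422497]), 'attitude': array([ 2.46955289, -1.51151301, -0.21677624])}
[0.07609153 0.00050118 0.02043899] [-0.22366494 -0.2234018   1.56025886]
[[  31.60129919  -21.03738542]
 [  92.2919252    12.17858148]
 [-183.0215275    16.36656329]]
```

```bash
python3 -m inch '[[0.008,0.045,0.005,0],[0.008,0.045,0.005,0],[0.008,0.045,0.005,0],[0.008,0.025,0.005,0],[0,0,0,0],[0,0,0,0],[0,0,0,0],[0,0,0,0]]'
python3 - <<'E'
from h import *
s=sense();print(s['tool_pos'],s['joints'])
m=camera_model("wrist");i=camera("wrist");cv2.imwrite("pics/w2.png",i);np.save("w2.npy",m,allow_pickle=True)
print(w2px(m,[[.585,-.135,.168],[.583,-.134,.092]]))
E
```

```text
time: 1.75
tool_pos: [0.5415, -0.1737, 0.4242]
eef_rot: [3.06, 0.712, -0.002]
contact_force: [0.3, -1.0, -0.2]
width: 0.0877
grip_force: 0.0
[ 0.54148968 -0.173743    0.42424188] [ 0.32961919  0.29155126 -0.15839972  1.78360991  0.05245221  1.07128344
 -0.96082051]
[[250.77109909 136.53686352]
 [254.70770161 130.40167782]]
```

View pics/w2.png

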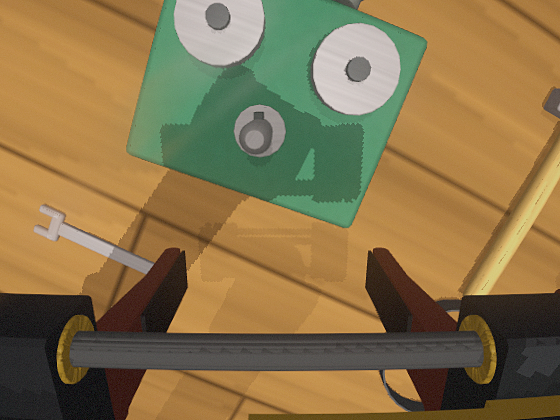

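The wrist view shows the shaft's shoulder ring at about (260,131), its tip at about (254,143), and the key sticking up at about (259,116). I'll enlarge that area for pixel positions.

```bash
python3 - <<'E'
from h import *
i=cv2.imread("pics/w2.png")
cv2.imwrite("pics/crop2.png",cv2.resize(i[95:170,220:300],(0,0),fx=8,fy=8,interpolation=cv2.INTER_CUBIC))
E
```

```text
(no output)
```

View pics/crop2.png

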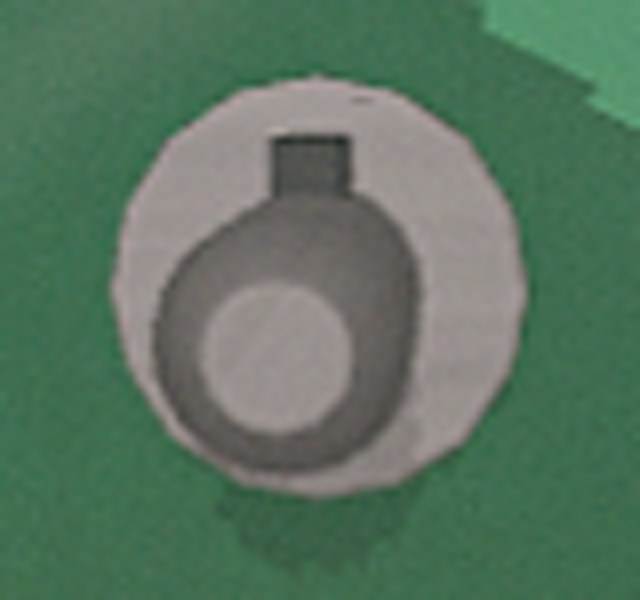

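```bash
cat > k.py <<'E'
from h import *
m=np.load("w2.npy",allow_pickle=True).item()
f=lambda c,o=(220,95):(o[0]+(c[0]+.5)/8-.5,o[1]+(c[1]+.5)/8-.5)
P=px2w(m,[f(c) for c in[(319,286),(278,357),(272,135),(350,135),(272,190),(350,190)]],[.092,.168,.118,.118,.118,.118]);print(P)
c=P[:2].mean(0); k=P[2:4].mean(0)-c; print("c",c,"key yaw by position",np.arctan2(k[1],k[0]),np.hypot(k[0],k[1]))
e=P[3]-P[2];print("key yaw by end edge",np.arctan2(e[0],-e[1]),"by sides",[np.arctan2(*(P[a]-P[b])[1::-1]) for a,b in((2,4),(3,5))])
T=camera_model("top");i=[(408-365-0,0)]
Q=px2w(T,[(365+(640-390)/6.5,165+145/6.5),(365+(577-390)/6.5,165+187/6.5)],[.168,.092]);print("top",Q)
C=[(208+x/6.5,220+y/6.5) for x,y in[(240,150),(262,210),(210,268),(190,195),(197,201)]]
Q=px2w(T,C,[.056,.056,.056,.056,.01]);print(Q)
d=Q[1]-Q[0];print(np.arctan2(d[1],d[0])+np.pi/2); d=Q[2]-Q[1];print(np.arctan2(d[1],d[0])+np.pi/2)
E
python3 k.py
```

```text
[[ 0.58480701 -0.1375296   0.092     ]
 [ 0.58447772 -0.13773986  0.168     ]
 [ 0.59770319 -0.12769345  0.118     ]
 [ 0.60094952 -0.13433978  0.118     ]
 [ 0.59308276 -0.12987725  0.118     ]
 [ 0.59634437 -0.13655267  0.118     ]]
c [ 0.58464236 -0.13763473  0.13      ] key yaw by position 0.42343791846576406 0.01610649658481501
key yaw by end edge 0.45435658144994995 by sides [np.float64(0.4415212172090645), np.float64(0.44794640396253405)]
top [[ 0.58468017 -0.13703272  0.168     ]
 [ 0.58304137 -0.13774766  0.092     ]]
[[0.48292088 0.18182159 0.056     ]
 [0.46284751 0.1745052  0.056     ]
 [0.44365155 0.1919478  0.056     ]
 [0.4680029  0.19861164 0.056     ]
 [0.46663418 0.20068499 0.01      ]]
-1.2212785433105644
3.9748099797773158
```

```bash
python3 -m inch '[[-0.014,0.045,0,-0.015],[-0.014,0.045,0,-0.015],[-0.014,0.045,0,-0.015],[-0.014,0.045,0,-0.015],[-0.015,0.042,-0.01,-0.015],[-0.015,0.042,-0.01,-0.015],[-0.015,0.042,-0.02,-0.01],[-0.015,0.031,-0.02,-0.01]]'
python3 -m inch '[[0,0,0,0],[0,0,0,0],[0,0,0,0],[0,0,0,0],[0,0,0,0],[0,0,0,0],[0,0,0,0],[0,0,0,0]]'
python3 - <<'E'
from h import *
s=sense();print(s['tool_pos'],s['joints'])
m=camera_model("wrist");i=camera("wrist");np.save("w3.npy",m,allow_pickle=True)
p=w2px(m,[.4675,.198,.056])[0];print(p)
x,y=(p-40).astype(int);y=max(y,0);print(x,y)
cv2.imwrite("pics/w3f.png",i);cv2.imwrite("pics/w3.png",cv2.resize(i[y:y+75,x-5:x+85],(0,0),fx=8,fy=8,interpolation=cv2.INTER_CUBIC))
E
```

```text
time: 2.6
tool_pos: [0.4256, 0.1672, 0.3646]
eef_rot: [-3.093, -0.548, -0.003]
contact_force: [0.6, 0.3, 0.2]
width: 0.0876
grip_force: 0.0
time: 3.4
tool_pos: [0.4262, 0.1653, 0.3647]
eef_rot: [-3.093, -0.548, -0.0]
contact_force: [0.0, -0.3, -0.1]
width: 0.0881
grip_force: 0.0
[0.42621196 0.16529116 0.36473188] [-0.14566078  0.19353174 -0.40121364  2.07701807  0.0970185   0.88823755
 -1.82165365]
[253.98615464 139.2823448 ]
213 99
```

View pics/w3.png

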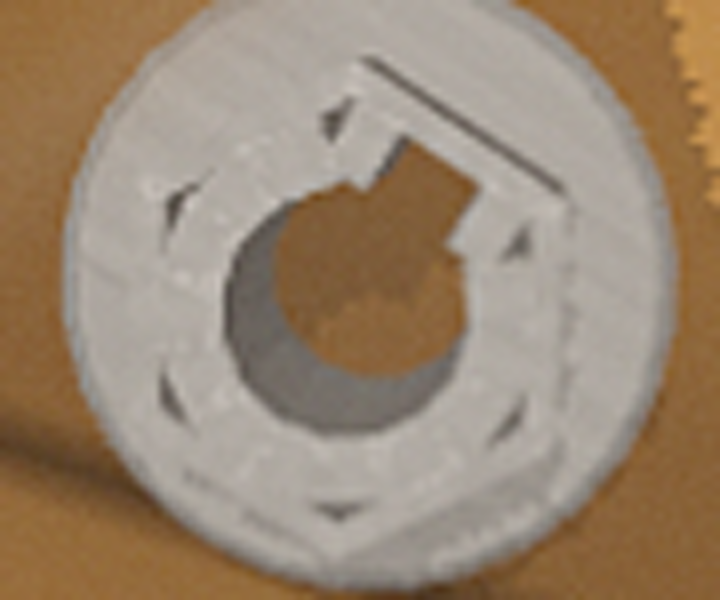

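The roller's bore mouth is centred at crop (345,315). The keyway's outer corners are at (403,136) and (480,190), and the flat edge runs from (365,60) to (562,190).

```bash
python3 - <<'E'
from h import *
m=np.load("w3.npy",allow_pickle=True).item()
f=lambda c,o=(208,99):(o[0]+(c[0]+.5)/8-.5,o[1]+(c[1]+.5)/8-.5)
P=px2w(m,[f(c) for c in[(345,315),(403,136),(480,190),(365,60),(562,190)]],.056)
c=P[0];k=P[1:3].mean(0)-c;print(P);print("yaw",np.arctan2(k[1],k[0]),np.hypot(*k[:2]))
for a,b in((1,2),(3,4)):
    e=P[b]-P[a];print(np.arctan2(e[0],-e[1]))
s=sense();T=R.from_rotvec(s['eef_rot']).as_matrix();print("toolx yaw",np.arctan2(T[1,0],T[0,0]),"tilt",T[:,2])
E
```

```text
[[0.4676054  0.20075743 0.056     ]
 [0.48559057 0.20108036 0.056     ]
 [0.48332218 0.1924233  0.056     ]
 [0.49104808 0.20683787 0.056     ]
 [0.48602401 0.1850023  0.056     ]]
yaw -0.23337604314679727 0.017320517538921096
-0.2562667640411107
-0.22615062947397852
toolx yaw 0.35069463474844975 tilt [ 4.09157643e-05 -5.57821616e-05 -9.99999998e-01]
```

```bash
python3 -m inch '[[0.0138,0.0118,-0.02,-0.02],[0.0138,0.0118,-0.02,-0.02],[0.0138,0.0118,-0.02,-0.02],[0,0,-0.025,0],[0,0,-0.025,0],[0,0,-0.025,0],[0,0,-0.022,0],[0,0,0,0]]'
python3 -m inch '[[0,0,0,0],[0,0,0,0],[0,0,0,0],[0,0,0,0],[0,0,0,0],[0,0,0,0],[0,0,0,0],[0,0,0,0]]' 0.03 30
```

```text
time: 4.25
tool_pos: [0.4665, 0.2003, 0.2053]
eef_rot: [3.107, 0.456, -0.008]
contact_force: [0.1, -0.7, 0.3]
width: 0.0878
grip_force: 0.0
time: 5.05
tool_pos: [0.4677, 0.201, 0.208]
eef_rot: [-3.108, -0.455, -0.001]
contact_force: [-0.3, -0.1, 4.3]
width: 0.0417
grip_force: 30.0
```

```bash
python3 -m inch '[[0,0,0.02,0],[0,0,0.045,0],[0,0,0.045,0],[0,0,0.045,0],[0,0,0.045,0],[0.015,-0.043,0,0.085],[0.015,-0.043,0,0.085],[0.015,-0.043,0,0.085]]'
python3 -m inch '[[0.015,-0.043,0,0.085],[0.015,-0.043,0,0.085],[0.015,-0.043,0,0.085],[0.015,-0.043,0,0.085],[0.012,-0.0375,0,0.083],[0,0,0,0],[0,0,0,0],[0,0,0,0]]'
python3 - <<'E'
from h import *
s=sense();T=R.from_rotvec(s['eef_rot']).as_matrix();print(s['tool_pos'],"toolx",np.arctan2(T[1,0],T[0,0]),s['wrist_torque'])
m=camera_model("wrist");np.save("w4.npy",m,allow_pickle=True);cv2.imwrite("pics/w4.png",camera("wrist"))
E
```

```text
time: 5.85
tool_pos: [0.5123, 0.0702, 0.4074]
eef_rot: [3.023, 0.853, -0.001]
contact_force: [1.5, 1.2, -5.0]
width: 0.0423
grip_force: 30.0
time: 6.65
tool_pos: [0.5842, -0.1364, 0.4069]
eef_rot: [-2.778, -1.464, 0.001]
contact_force: [0.7, 0.1, -3.1]
width: 0.0419
grip_force: 30.0
[ 0.58417729 -0.13636502  0.40691418] toolx 0.9699342481455857 [0.01502389 0.01257893 0.03030462]
```

View pics/w4.png

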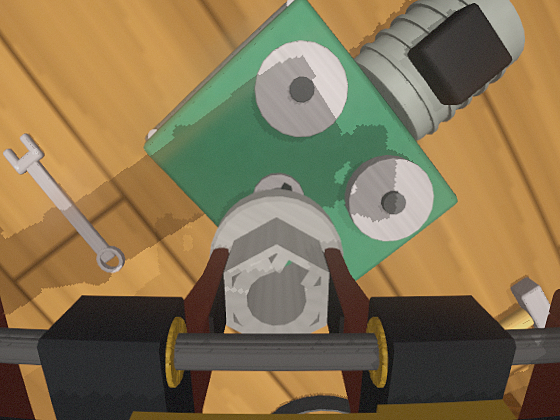

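The roller is held square, with its bore mouth at about (277,298) and the keyway opening at about (292,268). The key's edge shows at (287,186). I'll check the bore centre against the TCP.

```bash
python3 - <<'E'
from h import *
i=cv2.imread("pics/w4.png")
cv2.imwrite("pics/crop4.png",cv2.resize(i[250:335,222:334],(0,0),fx=7,fy=7,interpolation=cv2.INTER_CUBIC))
m=np.load("w4.npy",allow_pickle=True).item()
print(px2w(m,[(277,298)],.255))
E
```

```text
[[ 0.58465554 -0.13579012  0.255     ]]
```

View pics/crop4.png

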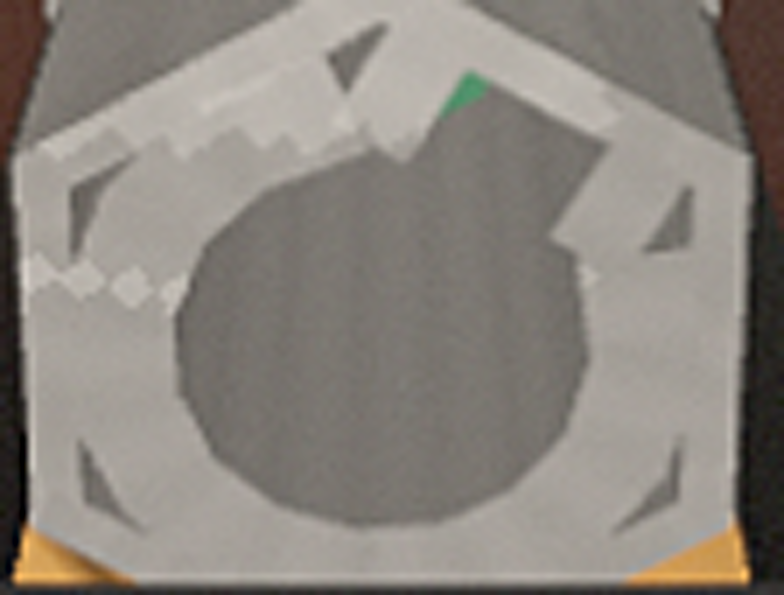

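```bash
python3 - <<'E'
from h import *
m=np.load("w4.npy",allow_pickle=True).item()
f=lambda c,o=(222,250):(o[0]+(c[0]+.5)/7-.5,o[1]+(c[1]+.5)/7-.5)
P=px2w(m,[f(c) for c in[(381,345),(470,72),(605,150),(175,345),(588,345)]],.255);print(P)
k=P[1:3].mean(0)-P[0];e=P[2]-P[1];print(np.arctan2(k[1],k[0]),np.hypot(*k[:2]),np.arctan2(e[0],-e[1]),np.linalg.norm(P[4]-P[3]))
E
```

```text
[[ 0.58409951 -0.13588488  0.255     ]
 [ 0.59793116 -0.12451975  0.255     ]
 [ 0.60153674 -0.13280323  0.255     ]
 [ 0.5742482  -0.12916156  0.255     ]
 [ 0.59397128 -0.14267196  0.255     ]]
0.4328031882447411 0.017222458020952267 0.4105398096820253 0.023906703469989264
```

```bash
python3 -m inch '[[0.0005,-0.0015,-0.005,0.01],[0,0,-0.01,0],[0,0,-0.01,0],[0,0,-0.006,0],[0,0,-0.003,0],[0,0,-0.003,0],[0,0,0,0],[0,0,0,0]]'
python3 -m inch '[[0,0,-0.001,0],[0,0,-0.001,0],[0,0,-0.001,0],[0,0,-0.001,0],[0,0,0,0],[0,0,0,0],[0,0,0,0],[0,0,0,0]]'
```

```text
time: 7.5
tool_pos: [0.5852, -0.1392, 0.3709]
eef_rot: [2.773, 1.477, 0.001]
contact_force: [-0.4, 0.4, -3.3]
width: 0.0418
grip_force: 30.0
time: 8.3
tool_pos: [0.5851, -0.139, 0.3667]
eef_rot: [-2.773, -1.477, -0.0]
contact_force: [-0.2, 1.5, -3.1]
width: 0.0419
grip_force: 30.0
```

```bash
python3 - <<'E'
from h import *
a=[]
for _ in range(4):
    camera("wrist");s=sense();a.append(s['tool_pos']);print(s['tool_pos'].round(4),s['contact_force'].round(1),s['wrist_torque'].round(2))
m=camera_model("wrist");T=R.from_rotvec(s['eef_rot']);print(m['xyz']-s['tool_pos']-T.apply([.07609,.0005,.02044]))
E
```

```text
[ 0.5851 -0.139   0.3667] [-0.3  1.3 -2.8] [ 0.28 -0.01 -0.02]
[ 0.5851 -0.139   0.3666] [ 0.2  0.6 -3.3] [ 0.34  0.02 -0.01]
[ 0.5851 -0.1391  0.3667] [ 0.2  1.8 -2.8] [ 0.32  0.03 -0.02]
[ 0.5851 -0.1391  0.3667] [ 0.3  1.3 -2.8] [ 0.27  0.02 -0.  ]
[-4.04651294e-04  1.29426866e-04 -1.43548124e-05]
```

```bash
python3 -m inch '[[-0.0004,0.001,0,0],[0,0,0,0],[0,0,0,0],[0,0,-0.001,0],[0,0,-0.001,0],[0,0,-0.001,0],[0,0,0,0],[0,0,0,0]]'
python3 -c "
from workcell import *
s=sense();print(s['tool_pos'],s['contact_force'],s['wrist_torque'])"
```

```text
time: 9.3
tool_pos: [0.5846, -0.1382, 0.3636]
eef_rot: [-2.773, -1.477, 0.0]
contact_force: [-0.2, 0.3, -3.2]
width: 0.0418
grip_force: 30.0
[ 0.58464715 -0.13822913  0.36362493] [-0.20760757  0.30616332 -3.2425855 ] [-0.0072646  -0.05247981 -0.01210494]
```

```bash
python3 -m inch '[[0,0,-0.001,0],[0,0,-0.002,0],[0,0,-0.002,0],[0,0,-0.002,0],[0,0,-0.002,0],[0,0,-0.002,0],[0,0,-0.002,0],[0,0,0,0]]'
python3 -c "
from workcell import *
s=sense();print(s['tool_pos'],s['contact_force'],s['wrist_torque'])"
```

```text
time: 10.1
tool_pos: [0.5845, -0.1382, 0.3503]
eef_rot: [-2.772, -1.477, 0.001]
contact_force: [0.5, -0.0, -2.7]
width: 0.0423
grip_force: 30.0
[ 0.58454444 -0.13820562  0.35026129] [ 0.54190435 -0.03791131 -2.71028837] [-0.00854762 -0.04536303  0.01016578]
```

```bash
python3 -m inch '[[0,0,-0.003,0],[0,0,-0.003,0],[0,0,-0.003,0],[0,0,-0.003,0],[0,0,-0.003,0],[0,0,-0.003,0],[0,0,-0.002,0],[0,0,0,0]]'
python3 -m inch '[[0,0,-0.001,0],[0,0,-0.001,0],[0,0,-0.001,0],[0,0,-0.001,0],[0,0,-0.001,0],[0,0,-0.001,0],[0,0,-0.001,0],[0,0,0,0]]'
python3 -c "
from workcell import *
s=sense();print(s['tool_pos'],s['contact_force'],s['wrist_torque'])"
```

```text
time: 10.9
tool_pos: [0.5846, -0.1382, 0.3303]
eef_rot: [-2.773, -1.477, 0.001]
contact_force: [0.0, -0.8, -2.6]
width: 0.0418
grip_force: 30.0
time: 11.7
tool_pos: [0.5846, -0.1382, 0.3235]
eef_rot: [-2.773, -1.477, 0.0]
contact_force: [-0.6, 0.8, -4.2]
width: 0.0418
grip_force: 30.0
[ 0.58459652 -0.13821066  0.32347004] [-0.62263755  0.75469864 -4.21801951] [-0.07901421 -0.07280739 -0.02637073]
```

```bash
python3 -m inch '[[0,0,-0.001,0],[0,0,-0.001,0],[0,0,-0.001,0],[0,0,-0.001,0],[0,0,-0.001,0],[0,0,0,0],[0,0,0,0],[0,0,0,0]]'
python3 -c "
from workcell import *
s=sense();print(s['tool_pos'],s['contact_force'],s['wrist_torque'])"
```

```text
time: 12.5
tool_pos: [0.5847, -0.1382, 0.3187]
eef_rot: [2.773, 1.477, 0.0]
contact_force: [0.3, -0.1, -2.5]
width: 0.0417
grip_force: 30.0
[ 0.58469201 -0.13823504  0.31871997] [ 0.33589917 -0.08790722 -2.50221658] [-0.03411064 -0.04802994 -0.06674286]
```

The roller's underside is about 7 mm below the key's top with no load, so the keyway is over the key. I'll lower it to the shoulder.

```bash
python3 -m inch '[[0,0,-0.002,0],[0,0,-0.002,0],[0,0,-0.002,0],[0,0,-0.002,0],[0,0,-0.002,0],[0,0,-0.002,0],[0,0,-0.002,0],[0,0,0,0]]'
python3 -m inch '[[0,0,-0.001,0],[0,0,-0.001,0],[0,0,-0.001,0],[0,0,0,0],[0,0,0,0],[0,0,0,0],[0,0,0,0],[0,0,0,0]]'
```

```text
time: 13.3
tool_pos: [0.5845, -0.1382, 0.3043]
eef_rot: [-2.773, -1.477, 0.001]
contact_force: [-0.1, -0.5, -2.7]
width: 0.0416
grip_force: 30.0
time: 14.1
tool_pos: [0.5847, -0.1382, 0.3017]
eef_rot: [2.773, 1.477, 0.0]
contact_force: [0.2, -0.4, -3.9]
width: 0.0417
grip_force: 30.0
```

```bash
python3 -m inch '[[0,0,-0.0005,0],[0,0,-0.0005,0],[0,0,-0.0005,0],[0,0,0,0],[0,0,0,0],[0,0,0,0],[0,0,0,0],[0,0,0,0]]'
```

```text
time: 14.9
tool_pos: [0.5847, -0.1382, 0.3002]
eef_rot: [2.773, 1.477, 0.0]
contact_force: [-0.5, 0.0, -3.8]
width: 0.0419
grip_force: 30.0
```

```bash
python3 -m inch '[[0,0,-0.0005,0],[0,0,-0.0005,0],[0,0,0,0],[0,0,0,0],[0,0,0,0],[0,0,0,0],[0,0,0,0],[0,0,0,0]]'
```

```text
time: 15.7
tool_pos: [0.5848, -0.1382, 0.2996]
eef_rot: [2.773, 1.477, 0.0]
contact_force: [-3.3, 0.5, 5.6]
width: 0.0419
grip_force: 30.0
```

The wrist force shows firm but gentle contact of about 9 N at the shoulder height. I'll release and back off upward.

```bash
python3 -m inch '[[0,0,0,0],[0,0,0,0],[0,0,0,0],[0,0,0,0],[0,0,0,0],[0,0,0,0],[0,0,0,0],[0,0,0,0]]' 0.06 10
python3 -m inch '[[0,0,0.003,0],[0,0,0.01,0],[0,0,0.02,0],[0,0,0.03,0],[0,0,0.03,0],[0,0,0.03,0],[-0.02,-0.02,0.02,0],[0,0,0,0]]'
python3 - <<'E'
from h import *
i=camera("wrist");m=camera_model("wrist")
print(w2px(m,[[.5846,-.1376,.148],[.5846,-.1376,.168]]))
cv2.imwrite("pics/w5.png",i);cv2.imwrite("pics/s5.png",camera("scene"))
E
```

```text
time: 16.5
tool_pos: [0.5847, -0.1382, 0.2992]
eef_rot: [2.773, 1.477, 0.0]
contact_force: [-1.0, 0.3, 0.9]
width: 0.0602
grip_force: 0.0
time: 17.3
tool_pos: [0.5638, -0.1609, 0.4464]
eef_rot: [2.771, 1.469, 0.005]
contact_force: [0.6, -1.2, 0.2]
width: 0.0604
grip_force: 0.0
[[280.66651014 167.49072983]
 [281.10754729 172.1786537 ]]
```

View pics/w5.png

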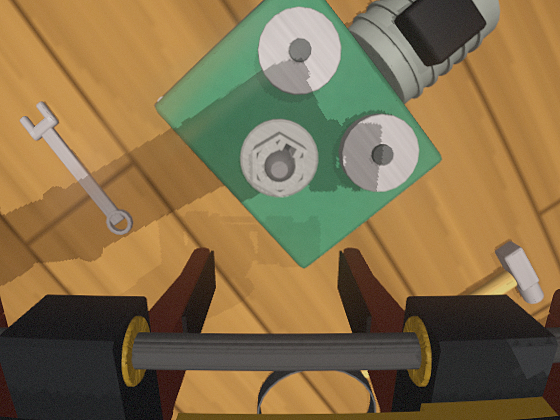

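The roller's flange, centred at about (279,158), is 77 px wide. That matches the fitted wheel at (381,153), whose top is also at 112 mm. The roller sits level and free, with the shaft end through its bore at (280,168), so it's home.

```bash
python3 -c "
from workcell import *
print(job_done())"
```

```text
the job is handed in; nothing more can be done
None
```

The roller is on the shaft, hub up, with its keyway over the key; it met the shoulder at the expected height with about 9 N, was released, and the job was handed in at about 17 s (no verdict came back).

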